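# Dress the fine stone on the rotary stand

### The arm

A 6-joint arm with a two-finger parallel gripper is mounted at the origin on the work surface. World frame = base frame: x ahead of the robot, y to its left, z up, the work surface at z = 0. Lengths are in m, angles in rad, forces in N, time in s.
With the tool pointing down it reaches from about 0.375 to 0.9 m from the base axis. Payload 3.1 kg.
Tool frame: the origin (TCP) lies at the centre of the arm's flange, where the gripper is bolted on; the fingertips stand robot.tip_extent ahead of it and the grasp point (between the pads) lies 164 mm ahead of it (robot.tip_extent is the distance from the TCP to the fingertips, in m); z points along the fingers, y is the line along which they close (so a half turn about z gives the same grasp; the last joint's range is limited). The gripper opens to 87 mm and grips with 3 to 60 N. Pads are 19 mm wide; open, the fingers measure 117 mm over their backs; the gripper's body (75 mm by 190 mm) begins 51 mm behind the grasp point.
Start: joints at [1.157, 0.527, 1.433, -0, 1.181, -0.178], TCP at [0.146, 0.608, 0.405] pointing down, gripper open.
Joint ranges: [-3.08, 3.08], [-0.75, 2.2], [0.22, 2.44], [-1.43, 4.57], [0, 2.65], [-2.85, 2.85]. Speed limits (rad/s): [2.79, 2.79, 3.14, 3.14, 3.14, 3.14].

### API

Orientations are given as a unit quaternion [x, y, z, w].
In Python, from rig import get_obs, camera, hand_in, cut_out, robot gives the robot as it stands.
- The arm moves only by the tool step_arm, never from a script. Its argument "rows" is a list of rows, each a list of 6 numbers: the shift along the world's x, y, z in m, then the turn, a rotation vector about the world's x, y, z in degrees. A call has 1 to 12 rows; each row shifts and turns the commanded pose from where the row before left it; what a row does not reach is not made up. A row lasts 1/8 s, in which the tool goes at most 62.5 mm and 10.7 degrees, less where a joint would pass 70% of its speed; a pose out of reach is approached as far as the arm can. A call is refused whole if a number of a shift passes 0.0625 or a number of a turn 10.7, either way. A call with a gripper value outside its range is refused whole. "jaw" is the finger opening in m, from 0 to 0.087, set as the call begins (left out, the last holds). The fingers move at their own pace and stop on an object; "squeeze" is the grip in N (left out, the last holds). Time passes only in rows, so rows that do not move let the fingers close. It gives the time, the measured TCP pose, the force, the opening and the grip force at its end, in the units of the state.
- get_obs(): the state, without advancing time (a new reading comes with each control period).
- camera(name): name is "side" or "top" or "wrist"; returns a dict with "pixels" (420x560x3 uint8, blue, green, red), "depth" (420x560 float32, m along the optical axis (not along the pixel's ray), 0 where there is no reading), "fov_y" (degrees; the focal length in pixels is half the picture's height over the tangent of half this angle, whatever the lens; pixels are square), "cx", "cy" (the principal point, pixels), "extrinsics" (4x4, takes a point from camera to world coordinates); the wrist camera has in their place "mount" (4x4, takes a point from camera to tool coordinates, whose origin is the TCP and whose axes are the flange's). Camera axes: x right, y up, looking along -z (the intrinsics and any distortion apply to the point x, -y, -z); pixel columns grow to the right and rows downward; lengths in m; the calibration is good to about 2 mm. A picture is of the moment at which its call begins: read the wrist's pose just before it.
- hand_in(): hands the job in; it is judged then, once.
Trained networks look in the newest picture that a camera, given by its name, has taken for a name from the list of things; names that differ only in an ending like _2 or _b are one class to them, and where a whole thing is asked for, a point or a joint stands for the part that bears it (a point fixed in the world has none). Each returns a list of dicts, best first, with "confidence" (0 to 1); they miss things now and then, are a little off and sometimes report something else, mostly with a low value. They report only what shows in the picture. A call takes as long as a camera call. They do not tell look-alikes from the thing itself.
- cut_out(label, camera): "region" (420x560 bool, what is visible of it) and "extent" ([centre column, centre row, width, height] in pixels, round what is visible of it).
The state is a dict: "time": time; "q": joint angles; "joint_velocities": joint speeds; "joint_torque": joint torques, N m; "position": TCP position; "tool_rot": TCP orientation; "ft_force": force on the tool from outside, world axes, zero at the start; "moment": the same for the moment, N m; "grip_width": finger opening in m; "grip_force": force on a finger pad.
Only numpy, scipy, OpenCV 4.12 (cv2) and the standard library are available. Lean on these libraries where they do the work, as an engineer would, in place of code of your own. Each camera call takes 0.05 s, during which the arm holds its last target. There are 200 camera calls.

### The job

Turn the rotary stone stand by its red post one click anticlockwise (seen from above), so that the white fine stone clicks in facing the robot over the brass pointer; then pick up the blue-handled truing plate by its handle, lay it lengthways and centred on the sloping white stone, tilted to lie flush on it, and press until the spring-mounted stone has sunk about halfway. Finish while still gripping the plate and holding it pressed there, with the stone not bottomed out, and leave the other things on the table where they are.

Things in the scene. Friction and masses are not known exactly. Their poses are not given: they have to be found in the camera images.
- turret (a joint): angle of the wooden turntable (330 mm across, top 36 mm above the table), rad; grows anticlockwise seen from above. Starts at 0; detents at 0, 1.571 and 3.142. It resists with up to 0.8 N m, is neutral at halfway (0.785), then pulls itself on into the next detent. Four sloping stones: grey at the brass pointer at the start, white on the robot's left, green far, red-brown right.
- turret_axis (a point): point on the vertical axis of the turntable, at its top face (36 mm above the table); its axes turn with the turntable: -x points out to the grey stone, +y out to the white stone.
- post (a point): red-capped upright round post on the turntable between the grey and white stones, 150 mm from the axis; red cap 18 mm thick, from 90 mm to its top 120 mm above the table, 16 mm thick below; this point is on its axis, 105 mm above the table. One click carries it from front left across the front to front right.
- stone_face (a point): centre of the top face of the white stone (100 x 60 mm, 22 mm thick), about 113 mm above the table, 105 mm from the stand's axis. x runs up the slope along the 100 mm length, towards the stand's axis; y along the width; z is the outward normal. The face slopes down and outward by 14 to 29 degrees, set afresh each time and locked by stiff friction.
- finestone (a joint): how far the white stone has been pushed into its sprung cradle along its normal, m: 0 free, 0.012 bottomed out. It starts to move at about 4.5 N and then sinks 1 mm for every 1.2 N more (about 12 N at halfway).
- plate: truing plate, 175 to 325 g: aluminium plate 80 mm (its x) by 50 mm (its y), 8 mm thick, with a blue bar handle on top, 60 mm along x, 18 mm wide in y, from 8 to 42 mm above the underside. Origin at the centre of the underside, z up through the handle. Starts flat on the table, at one of four places left or right of the stand.
- yellow_stone: bystander: loose yellow stone block 100 x 45 x 25 mm, origin under its centre
- green_stone: bystander: loose green stone block 95 x 45 x 22 mm, origin under its centre
- wood_block: bystander: loose dark wooden block 90 x 40 x 25 mm, origin under its centre
- spray_bottle: bystander: clear bottle with a white cap, 56 mm across, 140 mm tall, origin under its centre
- timer: bystander: red timer box 30 x 70 x 60 mm, origin under its centre
Things that resemble listed ones, but are neither listed nor needed, are in the scene too. What is shaped like the plate but brown, purple or turquoise is not meant.

How it is judged:
On the way, in this order (a step that is already met when the one before it is completed fails the run):
1. the stand is turned one click: the white stone faces the robot (value of joint turret between 1.4808 and 1.6608 rad), for 0.3 s.
2. the plate is lifted off the table in the gripper (height (world z) of plate above 0.06 m and contact force between the fingers and plate above 1 N), for 0.2 s.
At the end, for the whole second after the job is handed in: Stand at its second detent (0.09 rad); plate handle up on the white stone, flush (0.045 rad, 3 mm), lengthways (0.15 rad), centred within 14 mm along and 10 mm across; gripped (over 2 N), at rest, the stone sunk 2.5 to 10.5 mm and its slope over 0.19 rad (all of step 1 and angle between the z axis of plate and the z axis of stone_face, either way round below 0.045 rad and angle between the x axis of plate and the x axis of stone_face, either way round below 0.15 rad and x of plate in the frame of stone_face between -0.014 and 0.014 m and y of plate in the frame of stone_face between -0.01 and 0.01 m and z of plate in the frame of stone_face between -0.003 and 0.003 m and angle between plate's own z axis and vertical below 0.8 rad and angle between stone_face's own z axis and vertical above 0.19 rad and value of joint finestone between 0.0025 and 0.0105 m and contact force between the fingers and plate above 2 N and linear speed of plate below 0.01 m/s); the arm keeps its last pose, push and grip.
It fails at once if a bystander is knocked over or moved by more than 4 cm (distance of any of yellow_stone, green_stone, wood_block, spray_bottle, timer from where it was at the start of the episode above 0.04 m or angle between any of yellow_stone, green_stone, wood_block, spray_bottle, timer's own z axis and vertical above 0.6 rad).
It also fails if it takes over 64 s, if anything falls off the work surface, if the arm or the gripper's body presses on something with over 40 N, if the wrist force passes 120 N, or if a joint passes its speed limit or range.

## Working session

There is one attempt and no reset: what is moved stays moved. The work goes in short steps, Python scripts to look and compute and a tool call to move; the robot and the scene stay as the last step left them, time stands still between calls to the robot, and variables do not carry over. Pictures are saved under pics/ and viewed, at most 10 in all, crops included, and the job is handed in when it is done.

Besides the shell and the picture viewer there is one more tool, called after "Call:" in YAML: its name, and indented under it one key for each argument. step_arm: Moves the arm, as the interface text tells. Its arguments: {"type":"object","properties":{"rows":{"type":"array"},"jaw":{"type":"number"},"squeeze":{"type":"number"}},"required":["rows"]}

```bash
ls; mkdir -p pics
cat > h.py <<'E'
import numpy as np, cv2
from rig import get_obs, camera, hand_in, cut_out, robot
from scipy.spatial.transform import Rotation as R
def cloud(c, T=None):
    d=c["depth"]; h,w=d.shape; f=h/2/np.tan(np.radians(c["fov_y"])/2)
    v,u=np.mgrid[:h,:w]
    P=np.stack([(u-c["cx"])/f*d,-(v-c["cy"])/f*d,-d,np.ones_like(d)],-1)
    T=c["extrinsics"] if T is None else T
    P=P@np.array(T).T
    return P[...,:3]
def tcpT(o):
    T=np.eye(4);T[:3,:3]=R.from_quat(o["tool_rot"]).as_matrix();T[:3,3]=o["position"];return T
E
python3 - <<'E'
from h import *
o=get_obs(); print(o, robot, getattr(robot,'tip_extent',None))
ims=[]
for n in ["top","side"]:
    c=camera(n); print(n,{k:v for k,v in c.items() if k not in("pixels","depth")})
    P=cloud(c); np.savez(n+'.npz',P=P,im=c["pixels"])
    cv2.imwrite(f'pics/{n}.png',c["pixels"])
    for l in ["plate","post","stone_face","turret","yellow_stone","green_stone","wood_block","spray_bottle","timer"]:
        for r in cut_out(l,n)[:3]:
            m=r["region"]&(c["depth"]>0); print(n,l,round(r["confidence"],2),np.round(r["extent"]),np.round(np.median(P[m],0),3) if m.any() else None, np.round(c["pixels"][r["region"]].mean(0)))
E
```

```text
pics
{'time': 0.0, 'q': array([ 1.15648378e+00,  5.28472685e-01,  1.43390907e+00, -2.10834871e-05,
        1.18134818e+00, -1.78478925e-01]), 'joint_velocities': array([-0.00032421,  0.00057372,  0.00028754,  0.00205732,  0.00038473,
        0.0001822 ]), 'joint_torque': array([ 3.31017209e-04, -4.40035987e+01, -1.76597482e+01,  6.32011145e-02,
        5.79392700e-02, -1.64493131e-04]), 'position': array([0.14585509, 0.60739248, 0.40376504]), 'tool_rot': array([ 1.17639690e-01,  9.93055769e-01, -1.02489001e-03, -3.02800154e-04]), 'ft_force': array([ 0.48613118,  1.41062576, -0.10171486]), 'moment': array([-0.04039825, -0.05118108,  0.00209446]), 'grip_force': 0.0, 'grip_width': 0.08659450338767465} <Robot object at 0x7fc9c7f5be00> 0.1822
top {'fov_y': 55.35595039765833, 'cx': 275.67381546085204, 'cy': 208.5875933203021, 'extrinsics': array([[-0.01897435,  0.996904  , -0.07630461,  0.3651161 ],
       [-0.9997567 , -0.01977636, -0.00976871, -0.01062258],
       [-0.0112475 ,  0.07610069,  0.9970367 ,  1.25578553],
       [ 0.        ,  0.        ,  0.        ,  1.        ]])}
top
[... 1525 characters left out ...]
. 199. 101.  77.] [ 0.575 -0.038  0.063] [ 62.  88. 120.]
side stone_face 0.79 [292. 172.  30.  21.] [0.612 0.077 0.115] [160. 191. 207.]
side turret 0.94 [310. 199.  95.  76.] [ 0.575 -0.037  0.058] [ 62.  88. 120.]
side yellow_stone 0.56 [244. 168.  20.  17.] [0.58  0.319 0.025] [ 14. 156. 204.]
side green_stone 0.69 [323. 290.  24.  28.] [ 0.377 -0.318  0.022] [ 58. 109.  64.]
side wood_block 0.67 [374. 258.  21.  27.] [ 0.577 -0.325  0.025] [28. 48. 86.]
side spray_bottle 0.75 [210. 140.  17.  37.] [0.551 0.493 0.067] [131. 154. 174.]
side timer 0.79 [410. 297.  24.  42.] [ 0.524 -0.5    0.05 ] [ 15.  20. 130.]
side timer 0.38 [310. 198.  98.  76.] [ 0.575 -0.039  0.06 ] [ 62.  88. 120.]
```

Run:
```python
from h import *
a=np.load('top.npz');im=a['im'];P=a['P']
cv2.imwrite('pics/topc.png',cv2.resize(im[100:310,90:460],None,fx=2.15,fy=2.15,interpolation=cv2.INTER_CUBIC))
# red post cap
hsv=cv2.cvtColor(im,cv2.COLOR_BGR2HSV)
z=P[...,2]
for n in['top','side']:
    a=np.load(n+'.npz');im=a['im'];P=a['P'];hsv=cv2.cvtColor(im,cv2.COLOR_BGR2HSV);z=P[...,2]
    m=((hsv[...,0]<8)|(hsv[...,0]>172))&(hsv[...,1]>130)&(z>.085)&(z<.14)&(np.hypot(P[...,0]-.62,P[...,1])<.25)
    print(n,m.sum(),P[m].mean(0),P[m].min(0),P[m].max(0))
    m=(abs(z-.036)<.004)&(np.hypot(P[...,0]-.62,P[...,1])<.25)
    q=P[m][:,:2]; (c,r)=cv2.minEnclosingCircle(q.astype(np.float32)); print('disc',c,r)
    m=(hsv[...,0]>98)&(hsv[...,0]<125)&(hsv[...,1]>110)&(z>.005)&(P[...,0]>.1)&(z<.08)
    k,l,s,ce=cv2.connectedComponentsWithStats(m.astype(np.uint8))
    for i in range(1,k):
        if s[i,4]>8: q=P[l==i];print('blue',s[i],np.median(q,0),hsv[l==i].mean(0))
```

```text
top 38 [0.51404805 0.11037624 0.11743906] [0.50638687 0.1021934  0.09025576] [0.52227185 0.11905206 0.12397833]
disc (0.6594711542129517, -0.0009340417454950511) 0.21658523380756378
blue [178 226   6  18 106] [0.3835167  0.29129038 0.04234976] [110.63207547 139.60377358 182.55660377]
side 43 [0.51260917 0.10034341 0.11021635] [ 0.50299769 -0.1218484   0.0908694 ] [0.56131716 0.11805973 0.12549438]
disc (0.6584002375602722, -0.00022408156655728817) 0.21834278106689453
blue [195 183  16  15 152] [0.37849645 0.28599153 0.03355068] [107.69078947 206.55921053 138.17105263]
```

View pics/topc.png

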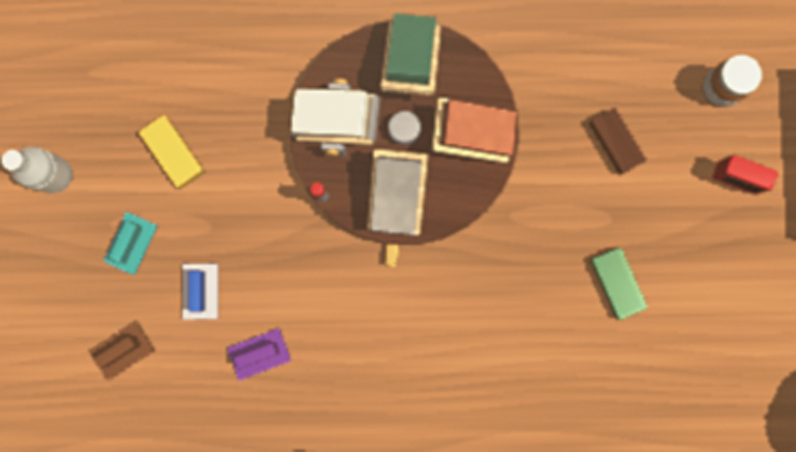

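The picture shows the blue plate at crop (200,290) with its length along the world's x, the red post at (317,190), the white stone on the left and the brass pointer at (391,255). Next I fit the stand's axis.

Run:
```python
from h import *
from scipy.optimize import least_squares
for n in['top','side']:
    a=np.load(n+'.npz');im=a['im'];P=a['P'];hsv=cv2.cvtColor(im,cv2.COLOR_BGR2HSV);z=P[...,2]
    g=(P[...,0]>.3)&(P[...,0]<.85)&(abs(P[...,1])<.25)
    m=(z>.028)&(z<.045)&(hsv[...,2]<150)&(np.hypot(P[...,0]-.62,P[...,1])<.19)
    q=P[m][:,:2]; hull=cv2.convexHull(q.astype(np.float32))[:,0]
    f=least_squares(lambda p:np.hypot(*(hull-p[:2]).T)-p[2],[.62,0,.165],loss='soft_l1',f_scale=.003).x
    print(n,'disc',f,'zmed',np.median(P[m][:,2]))
    # white stone face
    m=(hsv[...,1]<60)&(hsv[...,2]>150)&(z>.08)&(z<.16)&(np.hypot(P[...,0]-.62,P[...,1]-.1)<.08)
    q=P[m];
    for _ in range(4):
        c=q.mean(0);u,s,v=np.linalg.svd(q-c);nn=v[2]*np.sign(v[2,2]);d=(q-c)@nn;q=q[abs(d)<.004]
    print('white',len(q),c,nn,np.degrees(np.arccos(nn[2])),d.std(), cv2.minAreaRect(q[:,:2].astype(np.float32)))
    m=(hsv[...,0]>15)&(hsv[...,0]<32)&(hsv[...,1]>130)&(abs(P[...,1])<.08)&(P[...,0]>.36)&(P[...,0]<.47)&(z>.006)
    print('pointer',m.sum(),np.median(P[m],0))
```

```text
top disc [ 0.60719072 -0.00681393  0.16350189] zmed 0.036689371638635615
white 351 [0.61976762 0.10896662 0.11054626] [0.02708534 0.19318522 0.98078838] 11.249088338343649 0.0016576354724554074 ((0.6191169619560242, 0.09368033707141876), (0.09789857268333435, 0.05995456501841545), 82.71318817138672)
pointer 61 [0.42762899 0.01342389 0.02312769]
side disc [ 0.60601501 -0.01123292  0.1646484 ] zmed 0.03707707177126429
white 75 [0.61248679 0.07786121 0.11421462] [-0.02658073  0.03580257  0.99900533] 2.5557248417528 0.00202317677381332 ((0.617547869682312, 0.07876443862915039), (0.08506656438112259, 0.05712650716304779), 79.86546325683594)
pointer 105 [0.43438026 0.00719049 0.0211794 ]
```

Call:
step_arm:
  rows:
    - [0.0367,-0.0498,0,0,0,-3.74]
    - [0.0367,-0.0498,0,0,0,-3.74]
    - [0.0367,-0.0498,0,0,0,-3.74]
    - [0.0367,-0.0498,0,0,0,-3.74]
    - [0.0367,-0.0498,0,0,0,-3.74]
    - [0.0367,-0.0498,0,0,0,-3.74]
    - [0.0367,-0.0498,0,0,0,-3.74]
    - [0.0367,-0.0498,0,0,0,-3.74]
    - [0.0367,-0.0498,0,0,0,-3.74]
    - [0.0367,-0.0498,-0.03,0,0,-3.74]
    - [0,0,-0.034,0,0,0]
    - [0,0,0,0,0,0]
  jaw: 0.06

```text
time: 2.5
position: [0.509, 0.1134, 0.3414]
tool_rot: [0.431, 0.903, -0.001, -0.003]
ft_force: [0.3, 0.1, 0.0]
grip_width: 0.06
grip_force: 0.0
```

Run:
```python
from h import *
o=get_obs();c=camera("wrist");print(o["position"],o["tool_rot"],o["q"]);P=cloud(c,tcpT(o)@np.array(c["mount"]))
im=c["pixels"];hsv=cv2.cvtColor(im,cv2.COLOR_BGR2HSV);z=P[...,2]
m=((hsv[...,0]<8)|(hsv[...,0]>172))&(hsv[...,1]>130)&(z>.112)&(z<.13)&(c["depth"]>0)
print(m.sum(),P[m].mean(0) if m.any() else 0, P[m].min(0),P[m].max(0),np.array(c["mount"]))
cv2.imwrite('pics/w1.png',im)
```

```text
[0.50895968 0.11340681 0.34142524] [ 0.43055857  0.90255694 -0.00134565 -0.00291184] [ 4.70014463e-03  4.80375168e-01  1.75322603e+00  1.37013129e-04
  9.14406031e-01 -6.75952129e-01]
636 [0.51297521 0.11167921 0.11927649] [0.50481885 0.10210941 0.11206712] [0.52197549 0.11944971 0.12187495] [[-9.30543362e-04  9.70453606e-01  2.41285999e-01  6.62392979e-02]
 [ 9.99999224e-01  1.10296169e-03 -5.79521848e-04 -7.04299477e-04]
 [-8.28528279e-04  2.41285272e-01 -9.70453879e-01  2.00888113e-02]
 [ 0.00000000e+00  0.00000000e+00  0.00000000e+00  1.00000000e+00]]
```

View pics/w1.png

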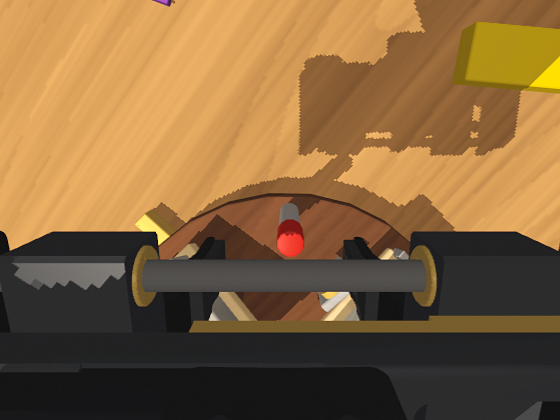

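The picture shows the red cap at (290,240), between the open fingers. I move 4 mm in x, go down and close to a loose cage.

Call:
step_arm:
  rows:
    - [0.004,-0.002,-0.02,0,0,0]
    - [0,0,-0.025,0,0,0]
    - [0,0,-0.025,0,0,0]
    - [0,0,0,0,0,0]
    - [0,0,0,0,0,0]
    - [0,0,0,0,0,0]
  jaw: 0.06

```text
time: 3.3
position: [0.5141, 0.1125, 0.275]
tool_rot: [0.43, 0.903, 0.001, 0.001]
ft_force: [-0.6, 0.3, 0.5]
grip_width: 0.0599
grip_force: 0.0
```

Call:
step_arm:
  rows:
    - [0,0,0,0,0,0]
    - [0,0,0,0,0,0]
    - [0,0,0,0,0,0]
    - [0,0,0,0,0,0]
  jaw: 0.024
  squeeze: 10

```text
time: 3.8
position: [0.5136, 0.1122, 0.2735]
tool_rot: [0.43, 0.903, -0.0, -0.0]
ft_force: [0.1, 0.0, -0.7]
grip_width: 0.0287
grip_force: 0.0
```

Run:
```python
import numpy as np
t0=np.arctan2(.1115+.008,.513-.607);r=np.hypot(.1115+.008,.513-.607);print(np.degrees(t0),r)
c=np.array([.607,-.008]);t=t0+np.radians(np.arange(0,97,4.5))
p=c+.15*np.c_[np.cos(t),np.sin(t)]
print(np.round(p[0],4),np.round(np.diff(p,axis=0),4).tolist())
```

```text
128.18897526135257 0.15204029071269232
[0.5143 0.1099] [[-0.009, -0.0076], [-0.0083, -0.0083], [-0.0077, -0.0089], [-0.0069, -0.0095], [-0.0062, -0.01], [-0.0054, -0.0105], [-0.0045, -0.0109], [-0.0037, -0.0112], [-0.0028, -0.0114], [-0.0019, -0.0116], [-0.0009, -0.0117], [-0.0, -0.0118], [0.0009, -0.0117], [0.0018, -0.0116], [0.0027, -0.0115], [0.0036, -0.0112], [0.0045, -0.0109], [0.0053, -0.0105], [0.0061, -0.01], [0.0069, -0.0095], [0.0076, -0.009]]
```

Call:
step_arm:
  rows:
    - [-0.009,-0.0076,0,0,0,3]
    - [-0.0083,-0.0083,0,0,0,3]
    - [-0.0077,-0.0089,0,0,0,3]
    - [-0.0069,-0.0095,0,0,0,3]
    - [-0.0062,-0.01,0,0,0,3]
    - [-0.0054,-0.0105,0,0,0,3]
    - [-0.0045,-0.0109,0,0,0,3]
    - [-0.0037,-0.0112,0,0,0,3]
    - [-0.0028,-0.0114,0,0,0,3]
    - [-0.0019,-0.0116,0,0,0,3]

```text
time: 5.05
position: [0.4561, 0.0133, 0.2734]
tool_rot: [0.181, 0.983, 0.001, -0.002]
ft_force: [-2.0, 6.4, 2.5]
grip_width: 0.024
grip_force: 2.6
```

Call:
step_arm:
  rows:
    - [-0.0009,-0.0117,0,0,0,3]
    - [0,-0.0118,0,0,0,3]
    - [0.0009,-0.0117,0,0,0,3]
    - [0.0018,-0.0116,0,0,0,3]
    - [0.0027,-0.0115,0,0,0,3]
    - [0.0036,-0.0112,0,0,0,3]
    - [0.0045,-0.0109,0,0,0,3]
    - [0.0053,-0.0105,0,0,0,3]
    - [0.0061,-0.01,0,0,0,3]
    - [0.0069,-0.0095,0,0,0,3]
    - [0,0,0,0,0,0]
    - [0,0,0,0,0,0]

```text
time: 6.55
position: [0.488, -0.0979, 0.2734]
tool_rot: [-0.079, 0.997, 0.0, -0.0]
ft_force: [-0.6, -0.9, -0.2]
grip_width: 0.0241
grip_force: 0.0
```

Run:
```python
from h import *
print(get_obs()["q"])
for n in["top","side"]:
    c=camera(n);P=cloud(c);z=P[...,2];im=c["pixels"];hsv=cv2.cvtColor(im,cv2.COLOR_BGR2HSV)
    cv2.imwrite(f'pics/{n}2.png',cv2.resize(im[110:260,180:400],None,fx=3,fy=3))
    for l in["stone_face"]:
        for r in cut_out(l,n)[:2]: m=r["region"]&(c["depth"]>0);print(n,l,r["confidence"],r["extent"],np.median(P[m],0),c["pixels"][m].mean(0))
```

```text
[-4.22942682e-01  5.71361847e-01  1.86447390e+00 -4.20767110e-05
  7.05912340e-01 -2.15161767e+00]
top stone_face 0.87 [275.2, 192.2, 21.7, 37.3] [0.51057282 0.01324376 0.11552282] [162.96538462 186.60961538 196.03846154]
side stone_face 0.84 [277.1, 200.4, 20.3, 19.4] [ 0.47503146 -0.00358136  0.1054616 ] [115.78695652 137.35652174 149.73043478]
```

View pics/side2.png

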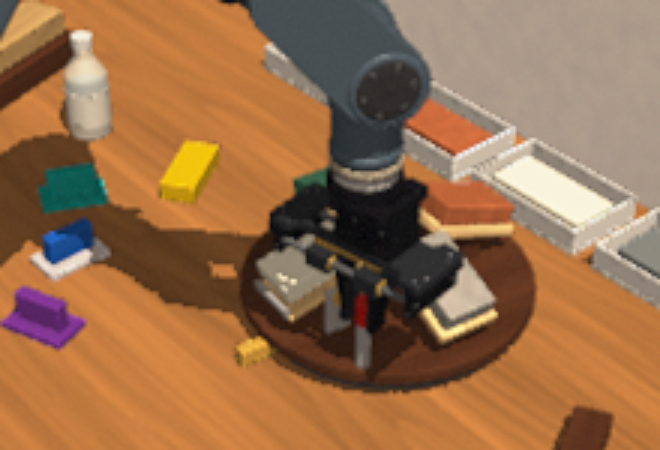

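Call:
step_arm:
  rows:
    - [0,0,0,0,0,0]
    - [0,0,0,0,0,0]
    - [0,0,0.05,0,0,0]
    - [0,0,0.05,0,0,0]
    - [0,0,0.05,0,0,-3]
    - [0.03,0.05,0,0,0,-3]
    - [0.03,0.05,0,0,0,-3]
    - [0,0,0,0,0,0]
    - [0,0,0,0,0,0]
  jaw: 0.05

```text
time: 7.88
position: [0.5477, 0.0021, 0.4231]
tool_rot: [-0.001, 1.0, -0.0, -0.001]
ft_force: [-0.2, -0.9, 0.2]
grip_width: 0.05
grip_force: 0.0
```

```bash
cat > face.py <<'E'
from h import *
def face(tag,lo=.06,hi=.16):
    o=get_obs();c=camera("wrist");P=cloud(c,tcpT(o)@np.array(c["mount"]));im=c["pixels"];np.savez(tag,P=P,im=im,o=o["position"])
    cv2.imwrite(f'pics/{tag}.png',im)
    r=cut_out("stone_face","wrist")
    for x in r[:3]: print(x["confidence"],np.round(x["extent"]),im[x["region"]].mean(0))
    return o,c,P,r
def plane(q,t=.003):
    for _ in range(6):
        c=np.median(q,0) if _==0 else q.mean(0);v=np.linalg.svd(q-c,full_matrices=False)[2];n=v[2]*np.sign(v[2,2]);q=q[abs((q-c)@n)<t]
    return c,n,q
E
python3 - <<'E'
from face import *
o,c,P,r=face("wf1");print(o["position"],o["q"])
m=r[0]["region"]&(c["depth"]>0);q=P[m]
cc,n,q=plane(q);print(len(q),cc,n,np.degrees(np.arccos(n[2])))
print(cv2.minAreaRect(q[:,:2].astype(np.float32)))
E
```

```text
0.77 [289. 156.  88. 123.] [215.92196183 238.44986712 237.61065475]
[0.54770957 0.002081   0.42307045] [-2.00138985e-01  4.01628952e-01  1.60591877e+00 -6.51790438e-04
  1.13537692e+00 -1.77355465e+00]
8142 [0.5045098  0.00621032 0.11396942] [-0.25291598  0.03422368  0.96688275] 14.786680059631756
((0.5045779943466187, 0.006283283233642578), (0.05995836481451988, 0.09658936411142349), 82.34456634521484)
```

View pics/wf1.png

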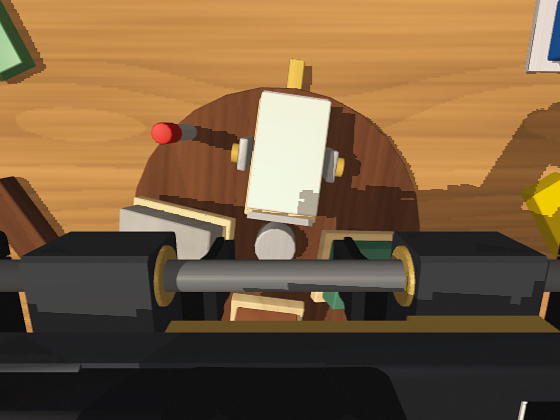

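White stone centred at (289,156), in line with the brass pointer at (296,72): the click is done. Now to the plate.

Call:
step_arm:
  rows:
    - [-0.02,0.0475,-0.01,0,0,0]
    - [-0.02,0.0475,-0.01,0,0,0]
    - [-0.02,0.0475,-0.01,0,0,0]
    - [-0.02,0.0475,-0.01,0,0,0]
    - [-0.02,0.0475,-0.01,0,0,0]
    - [-0.02,0.0475,-0.01,0,0,0]
    - [0,0,-0.01,0,0,0]
    - [0,0,0,0,0,0]
    - [0,0,0,0,0,0]

```text
time: 9.1
position: [0.4291, 0.2855, 0.3537]
tool_rot: [0.0, 1.0, -0.0, 0.0]
ft_force: [0.2, -1.0, -0.1]
grip_width: 0.0501
grip_force: 0.0
```

Run:
```python
from face import *
o=get_obs();c=camera("wrist");P=cloud(c,tcpT(o)@np.array(c["mount"]));im=c["pixels"];cv2.imwrite('pics/wp.png',im)
print(o["position"],o["q"])
hsv=cv2.cvtColor(im,cv2.COLOR_BGR2HSV);z=P[...,2]
m=(hsv[...,0]>98)&(hsv[...,0]<125)&(hsv[...,1]>110)&(z>.037)&(z<.05);q=P[m]
print('handle top',len(q),q.mean(0),cv2.minAreaRect(q[:,:2].astype(np.float32)))
for r in cut_out("plate","wrist"):
    m=r["region"]&(c["depth"]>0);q=P[m];print(r["confidence"],r["extent"],cv2.minAreaRect(q[(q[:,2]>.004)&(q[:,2]<.014)][:,:2].astype(np.float32)),im[m].mean(0))
```

```text
[0.4290812  0.28548862 0.35367707] [ 3.70097777e-01  4.53623173e-01  1.75860974e+00 -4.32901609e-04
  9.29014518e-01 -1.19945194e+00]
handle top 1390 [0.38138876 0.29404194 0.04175354] ((0.3820562958717346, 0.2943548262119293), (0.016850829124450684, 0.05830401927232742), 89.89320373535156)
0.95 [198.2, 43.8, 109.0, 87.2] ((0.290077269077301, 0.2085016816854477), (0.05130498856306076, 0.08022040128707886), 19.647789001464844) [141.22354174  72.66870416 132.285365  ]
0.93 [295.0, 146.6, 53.8, 89.1] ((0.38227248191833496, 0.2937866151332855), (0.05004501715302467, 0.07870346307754517), 89.88633728027344) [181.21614526 166.65040473 155.43338438]
0.87 [420.9, 49.1, 105.5, 98.2] ((0.29904961585998535, 0.40706220269203186), (0.049960896372795105, 0.08110490441322327), 31.972272872924805) [ 38.99115351  77.09418907 128.04111015]
0.83 [395.5, 218.9, 86.8, 92.5] ((0.4546387195587158, 0.39576464891433716), (0.05067629739642143, 0.08010494709014893), 64.89569091796875) [ 96.70639934 106.55891239  18.56056029]
```

View pics/wp.png

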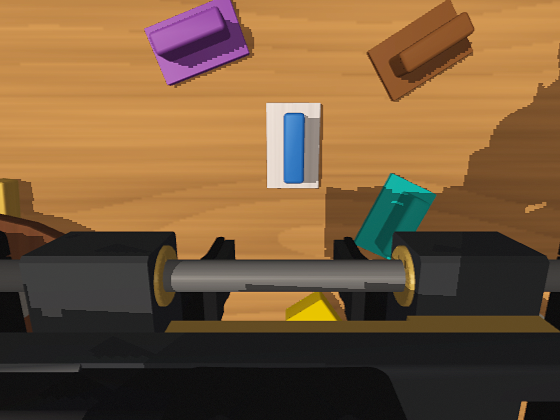

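Blue handle centred at (294,147), at world (0.382, 0.294), long axis along x. I go down and grip it.

Call:
step_arm:
  rows:
    - [-0.0235,0.0045,-0.02,0,0,0]
    - [-0.0235,0.004,-0.02,0,0,0]
    - [0,0,-0.04,0,0,0]
    - [0,0,-0.04,0,0,0]
    - [0,0,-0.025,0,0,0]
    - [0,0,0,0,0,0]
    - [0,0,0,0,0,0]

```text
time: 10.07
position: [0.3819, 0.2952, 0.2093]
tool_rot: [-0.0, 1.0, 0.0, 0.001]
ft_force: [0.5, -0.6, 0.1]
grip_width: 0.05
grip_force: 0.0
```

Call:
step_arm:
  rows:
    - [0,-0.001,-0.016,0,0,0]
    - [0,0,0,0,0,0]
    - [0,0,0,0,0,0]

```text
time: 10.45
position: [0.3815, 0.2945, 0.1935]
tool_rot: [-0.001, 1.0, 0.0, 0.001]
ft_force: [0.1, 0.4, 0.2]
grip_width: 0.05
grip_force: 0.0
```

Call:
step_arm:
  rows:
    - [0,0,0,0,0,0]
    - [0,0,0,0,0,0]
    - [0,0,0,0,0,0]
    - [0,0,0,0,0,0]
    - [0,0,0,0,0,0]
  jaw: 0.0
  squeeze: 45

```text
time: 11.08
position: [0.3811, 0.2944, 0.1925]
tool_rot: [-0.001, 1.0, -0.0, -0.0]
ft_force: [-0.7, -0.8, 2.1]
grip_width: 0.0176
grip_force: 45.0
```

Call:
step_arm:
  rows:
    - [0,0,0.03,0,0,0]
    - [0,0,0.04,0,0,0]
    - [0,0,0.05,0,0,0]
    - [0,0,0.05,0,0,0]
    - [0,0,0,0,0,0]
    - [0,0,0,0,0,0]

```text
time: 11.82
position: [0.3803, 0.294, 0.3615]
tool_rot: [-0.001, 1.0, -0.001, -0.001]
ft_force: [-0.8, -0.8, -3.5]
grip_width: 0.018
grip_force: 45.0
```

```bash
cat > tgt.py <<'E'
from h import *
n=np.array([-.2529,.0342,.9669]);n/=np.linalg.norm(n);c=np.array([.5045,.0062,.1140])
th=np.radians(-7.65);d=np.array([np.cos(th),np.sin(th),0]);ux=d-n*(d@n);ux/=np.linalg.norm(ux)
z=-n;x=-ux;Rt=R.from_matrix(np.c_[x,np.cross(z,x),z])
def show(stand,L=.1925,dx=0):
    o=get_obs();Rc=R.from_quat(o["tool_rot"]);p=c+(L+stand)*n+dx*ux
    print("rot deg",np.round(np.degrees((Rt*Rc.inv()).as_rotvec()),2),"dp",np.round(p-o["position"],4),"p",p,"grip",o["grip_force"],o["ft_force"])
E
python3 -c "
from tgt import *
show(.04)"
```

```text
rot deg [ -0.94 -14.9   -7.69] dp [ 0.0654 -0.2799 -0.0227] p [0.44570145 0.01415141 0.33880159] grip 44.99649555422366 [-0.77131893 -0.79853139 -3.51157559]
```

Call:
step_arm:
  rows:
    - [0.0109,-0.0467,0,-0.16,-2.48,-1.28]
    - [0.0109,-0.0467,0,-0.16,-2.48,-1.28]
    - [0.0109,-0.0467,0,-0.16,-2.48,-1.28]
    - [0.0109,-0.0467,0,-0.16,-2.48,-1.28]
    - [0.0109,-0.0467,0,-0.16,-2.48,-1.28]
    - [0.0109,-0.0467,0,-0.16,-2.48,-1.28]
    - [0,0,0,0,0,0]
    - [0,0,0,0,0,0]
    - [0,0,0,0,0,0]

```text
time: 12.95
position: [0.4457, 0.0153, 0.3615]
tool_rot: [0.065, 0.99, -0.008, 0.128]
ft_force: [0.6, 0.3, -3.3]
grip_width: 0.0177
grip_force: 45.0
```

Run:
```python
from tgt import *
from face import plane
show(.04)
o=get_obs();cm=camera("wrist");T=tcpT(o)@np.array(cm["mount"]);P=cloud(cm,T);im=cm["pixels"];cv2.imwrite('pics/w3.png',im)
Q=(P-o["position"])@tcpT(o)[:3,:3]  # tool coords
np.savez('w3.npz',P=P,Q=Q,im=im)
for r in cut_out("plate","wrist"):
    m=r["region"]&(cm["depth"]>0);q=Q[m];print(r["confidence"],r["extent"],np.median(q,0))
for r in cut_out("stone_face","wrist"):
    m=r["region"]&(cm["depth"]>0);print(r["confidence"],r["extent"],plane(P[m])[:2])
```

```text
rot deg [-0.07 -0.08 -0.12] dp [-0.     -0.0012 -0.0227] p [0.44570145 0.01415141 0.33880159] grip 44.99663586728275 [ 0.57875436  0.28996355 -3.3112778 ]
0.95 [284.7, 251.4, 101.0, 139.2] [2.39642078e-02 8.03568543e-05 1.83599739e-01]
0.56 [281.5, 160.4, 90.3, 39.6] [ 0.043153   -0.00182381  0.25448898]
0.92 [282.2, 161.4, 89.6, 41.9] (array([0.46851324, 0.01093794, 0.10443379]), array([-0.26912657,  0.03700521,  0.96239363]))
```

View pics/w3.png

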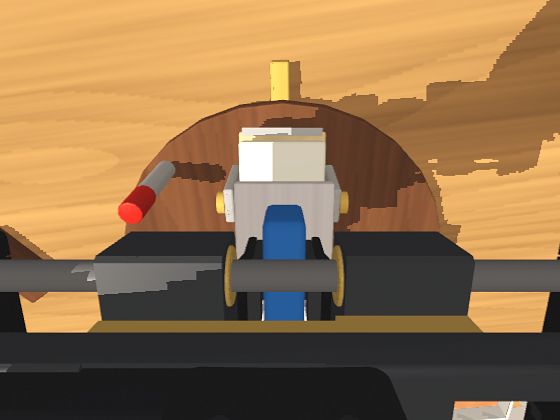

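The plate hangs squarely between the fingers at (285,250), in line with the white stone at (282,160). I check its tilt in the grip and refit the stone.

Run:
```python
from face import *
a=np.load('w3.npz');Q=a['Q'];im=a['im'];hsv=cv2.cvtColor(im,cv2.COLOR_BGR2HSV)
u=np.zeros(im.shape[:2],bool);u[184:232,238:330]=1
m=u&(hsv[...,1]<70)&(abs(Q[...,2]-.1845)<.01);q=Q[m]
c,n,q=plane(q,.002);print(len(q),c,n,q.min(0),q.max(0))
# full white stone from the first view: tilt on sub-bands
b=np.load('wf1.npz');P=b['P'];im=b['im'];hs=cv2.cvtColor(im,cv2.COLOR_BGR2HSV)
m=(hs[...,1]<50)&(hs[...,2]>190)&(P[...,2]>.08)&(P[...,2]<.15)&(abs(P[...,0]-.5045)<.055)&(abs(P[...,1]-.006)<.045)
for t in(.006,.003,.0015):
    c,n,q=plane(P[m],t);print(t,len(q),c,n,np.degrees(np.arccos(n[2])),((q-c)@n).std())
```

```text
3335 [ 2.82859400e-02 -7.52114891e-05  1.84217256e-01] [8.55258064e-04 5.89448810e-04 9.99999461e-01] [ 0.01388463 -0.02332424  0.18230499] [0.03860677 0.02310414 0.18619587]
0.006 7661 [0.50199836 0.00507359 0.11336035] [-0.2534111   0.03314839  0.96679057] 14.807360406123905 0.0007103124922876049
0.003 7559 [0.50198536 0.00527217 0.11333804] [-0.25340802  0.03154402  0.96684505] 14.795140746187105 0.0006916713486208293
0.0015 5408 [0.50201858 0.00809096 0.11317824] [-0.25491375  0.01194415  0.96689002] 14.785046683986474 0.0005514789869941924
```

Call:
step_arm:
  rows:
    - [-0.001,-0.001,-0.023,0,0,0]
    - [0.0043,-0.0006,-0.0164,0,0,0]
    - [0.0038,-0.0005,-0.0145,0,0,0]
    - [0,0,0,0,0,0]
    - [0,0,0,0,0,0]
    - [0,0,0,0,0,0]

```text
time: 13.85
position: [0.4537, 0.0123, 0.3092]
tool_rot: [0.066, 0.989, -0.009, 0.13]
ft_force: [-0.1, -0.3, -2.6]
grip_width: 0.0178
grip_force: 45.0
```

```bash
python3 -c "
from tgt import *
show(0,dx=-.0014)"
```

```text
rot deg [-0.    0.19 -0.04] dp [ 0.0008  0.0007 -0.0094] p [0.45447572 0.01296354 0.29976877] grip 44.99641670845449 [-0.05002976 -0.27979637 -2.62166571]
```

Call:
step_arm:
  rows:
    - [0.001,0.0003,-0.004,0,0,0]
    - [0.001,0,-0.004,0,0,0]
    - [0,0,0,0,0,0]
    - [0,0,0,0,0,0]
    - [0,0,0,0,0,0]

```text
time: 14.48
position: [0.4557, 0.0124, 0.3006]
tool_rot: [0.066, 0.989, -0.008, 0.129]
ft_force: [0.6, 0.3, -3.6]
grip_width: 0.0176
grip_force: 45.0
```

Call:
step_arm:
  rows:
    - [0.0006,0,-0.0022,0,0,0]
    - [0.0003,0,-0.0012,0,0,0]
    - [0,0,0,0,0,0]
    - [0,0,0,0,0,0]
    - [0,0,0,0,0,0]

```text
time: 15.1
position: [0.4566, 0.0124, 0.2974]
tool_rot: [0.066, 0.989, -0.009, 0.13]
ft_force: [-1.6, -1.1, 3.8]
grip_width: 0.0176
grip_force: 45.0
```

```bash
python3 -c "
from tgt import *
show(0,dx=-.0014);print(get_obs()['moment'])"
```

```text
rot deg [-0.01  0.15 -0.02] dp [-0.0021  0.0006  0.0024] p [0.45447572 0.01296354 0.29976877] grip 44.99754854477942 [-1.55977183 -1.0598172   3.8444348 ]
[-0.14111031  0.49306988 -0.06898036]
```

Call:
step_arm:
  rows:
    - [0.0005,0,-0.0019,0,0,0]
    - [0.0005,0,-0.0019,0,0,0]
    - [0,0,0,0,0,0]
    - [0,0,0,0,0,0]
    - [0,0,0,0,0,0]

```text
time: 15.72
position: [0.4575, 0.0124, 0.2937]
tool_rot: [0.066, 0.989, -0.009, 0.13]
ft_force: [-3.8, -1.3, 6.9]
grip_width: 0.0177
grip_force: 45.0
```

Run:
```python
from tgt import *
from face import plane
show(-.005,dx=-.0014);o=get_obs();print(o['moment'])
cm=camera("wrist");T=tcpT(o)@np.array(cm["mount"]);P=cloud(cm,T);im=cm["pixels"];cv2.imwrite('pics/w4.png',im)
for i in range(3): camera("top"); print(get_obs()['moment'],get_obs()['ft_force'])
Q=(P-o["position"])@tcpT(o)[:3,:3];np.savez('w4.npz',P=P,Q=Q,im=im)
```

```text
rot deg [-0.01  0.16 -0.01] dp [-0.0018  0.0004  0.0012] p [0.4557402  0.01279254 0.29493433] grip 44.99919413588941 [-3.78220664 -1.25996208  6.87342919]
[-0.14268156  0.55623171 -0.09435113]
[-0.19424195  0.51634421 -0.11537287] [-4.30106198 -1.2732559   7.97244489]
[-0.17183328  0.55113731 -0.13403523] [-3.49878803 -1.11940127  9.77223873]
[-0.1871246   0.53663796 -0.12237812] [-3.21079647 -1.52354101  8.29923103]
```

View pics/w4.png

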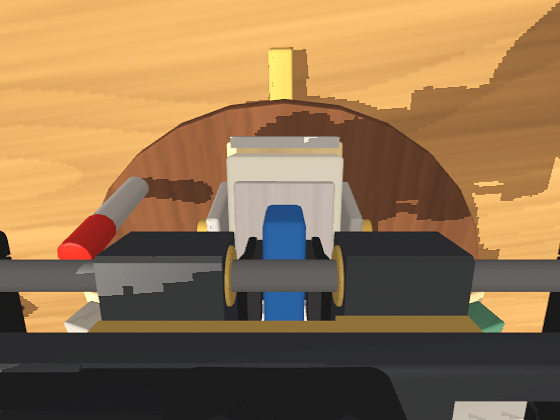

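Run:
```python
from face import *
a=np.load('w4.npz');Q=a['Q'];im=a['im'];hsv=cv2.cvtColor(im,cv2.COLOR_BGR2HSV)
def box(r0,r1,c0,c1):
    u=np.zeros(im.shape[:2],bool);u[r0:r1,c0:c1]=1;return Q[u&(Q[...,2]>.17)&(Q[...,2]<.22)]
c,n,q=plane(box(190,230,240,262),.002);c2,n2,q2=plane(np.r_[box(188,230,240,262),box(188,230,306,330)],.002);print('plate',len(q2),c2,n2)
s=np.r_[box(158,178,234,338),box(182,228,231,234),box(182,228,337,340)]
c3,n3,q3=plane(s,.002);print('stone',len(q3),c3,n3,q3.min(0),q3.max(0))
c4,n4,q4=plane(box(158,178,234,338),.002);print('end',len(q4),c4,n4,q4.min(0),q4.max(0))
p=box(186,230,235,335);print('plate y',np.percentile(p[abs(p[:,2]-c2[2])<.002],[1,99],axis=0))
```

```text
plate 1925 [0.02595776 0.0008711  0.1841281 ] [ 0.00574526 -0.00119864  0.99998278]
stone 2337 [0.04328887 0.00086029 0.19206445] [ 0.00202707 -0.00119844  0.99999723] [ 0.01362276 -0.02804602  0.19014106] [0.0505027  0.02952768 0.19397983]
end 2068 [0.04553245 0.00089911 0.19205651] [-1.26563405e-02 -2.46277612e-04  9.99919875e-01] [ 0.04046063 -0.02550766  0.19004165] [0.0505027  0.02741549 0.19410533]
plate y [[ 0.01531684 -0.02417684  0.18268337]
 [ 0.03750728  0.02432616  0.18552767]]
```

The plate lies flush: normals agree within 0.3°, the step is 7.9 mm and it is about 2 mm off centre. The normal force is about 12 N, so I settle briefly and hand in.

Call:
step_arm:
  rows:
    - [0,0,0,0,0,0]
    - [0,0,0,0,0,0]
    - [0,0,0,0,0,0]
    - [0,0,0,0,0,0]

```text
time: 16.42
position: [0.4575, 0.0124, 0.2938]
tool_rot: [0.066, 0.989, -0.009, 0.13]
ft_force: [-3.1, -0.7, 7.4]
grip_width: 0.0178
grip_force: 45.0
```

```bash
python3 -c "
from h import *
o=get_obs();print(o['position'],o['ft_force'],o['grip_force']);print(hand_in())"
```

```text
[0.45750543 0.01238733 0.29377028] [-3.10141261 -0.67243679  7.44074252] 44.99915001913905
the job is handed in; nothing more can be done
None
```

I handed the job in at about 16 s: the stand was one click round, and the plate was gripped flush on the white stone and pressed about halfway by my force and position readings; no verdict came back.

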